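# Hang the dip thermometer in the stand over the beaker

### The arm

A 6-joint arm with a two-finger parallel gripper is mounted at the origin on the work surface. World frame = base frame: x ahead of the robot, y to its left, z up, the work surface at z = 0. Lengths are in m, angles in degrees, forces in N, time in s.
With the tool pointing down it reaches from about 0.275 to 0.975 m from the base axis. Payload 8.4 kg.
Tool frame: the origin (TCP) lies between the finger pads; the fingertips stand 17 mm ahead of it and the grasp point (between the pads) lies 2 mm behind it (robot.tcp_to_tips is the z of the fingertips in the tool frame, in m); z points along the fingers, x is the direction in which the jaws open and shut, and the axes are right-handed (so a half turn about z gives the same grasp; the last joint's range is limited). The gripper opens to 92 mm and grips with 3 to 60 N. Pads are 20 mm wide; open, the fingers measure 128 mm over their backs; the gripper's body (75 mm by 189 mm) begins 69 mm behind the grasp point.
Start: joints at [-71.471, 20.225, 93.587, -0, 66.188, -0.138], TCP at [0.2, -0.592, 0.232] pointing down, gripper open.
Joint ranges: [-150.9, 150.9], [-52.94, 120.26], [3.33, 152.33], [-74.26, 254.26], [0, 154.13], [-172.89, 172.89]. Speed limits (degrees/s): [127.2, 127.2, 159.86, 180, 180, 180].

### API

Orientations are given as [roll, pitch, yaw] about the fixed x, y, z axes, in that order (R = Rz(yaw) Ry(pitch) Rx(roll)).
In Python, from station import robot, imaging gives the robot as it stands. The module is installed in compiled form; this text tells all that it offers.
- The arm moves only by the tool carry_out, never from a script. Its argument "series" is a list of rows, each an object of numbers: "ax", "ay", "az": the turn, a rotation vector about the tool's x, y, z in rad; "x", "y", "z": the shift along the tool's x, y, z in mm; "grip": the opening, from 0 (shut) to 1 (fully open). In form: [{"ax": .., "ay": .., "az": .., "x": .., "y": .., "z": .., "grip": ..}, ...]. A call has 1 to 12 rows; each row is the pose to reach, as a shift and turn from the pose measured when the call began, along the tool's axes at that moment; what a row does not reach only later rows make up. A row lasts 1/12 s, in which the tool goes at most 41.7 mm and 7.16 degrees, less where a joint would pass 70% of its speed; a pose out of reach is approached as far as the arm can. A call with a gripper value outside its range is refused whole. The fingers move at their own pace and stop on an object; "force" is the grip in N (left out, the last holds). Time passes only in rows, so rows that repeat a pose let the fingers close. It gives the time, the measured TCP pose, the force and the opening at its end, in the units of the state.
- robot.read_state(): the state, without advancing time (a new reading comes with each control period).
- imaging.read_camera(name): name is "scene" or "top"; returns a dict with "pixels" (400x640x3 uint8, red, green, blue), "intrinsics" (3x3 intrinsics, pixels), "extrinsics" (4x4, takes a point from camera to world coordinates). Camera axes: x right, y down, z forward; pixel columns grow to the right and rows downward; lengths in m; the calibration is good to about 2 mm. A picture is of the moment at which its call begins. There is no depth.
- robot.job_done(): hands the job in, once; it reports no verdict.
Trained networks look in the newest picture that a camera, given by its name, has taken for a name from the list of things; names that differ only in an ending like _2 or _b are one class to them, and where a whole thing is asked for, a point or a joint stands for the part that bears it (a point fixed in the world has none). Each returns a list of dicts, best first, with "p" (0 to 1); they miss things now and then, are a little off and sometimes report something else, mostly with a low value. They report only what shows in the picture. A call takes as long as a camera call. They do not tell look-alikes from the thing itself.
- imaging.look_for(target, camera): "position" ([column, row] as shares, 0 to 1, of the picture: columns of its width, rows of its height, amid what is visible of it).
- imaging.place_of(target, camera): "position" ([column, row] as shares, 0 to 1, of the picture: columns of its width, rows of its height: a listed point, or the origin of a listed thing).
The state is a dict: "time_s": time; "joint_positions": joint angles; "joint_vel": joint speeds; "joint_torque": joint torques, N m; "eef_pos": TCP position; "eef_rot": TCP orientation; "ft_force": force on the tool from outside, world axes, zero at the start; "torque": the same for the moment, N m; "grip_width": opening from 0.0 (shut) to 1.0 (fully open).
Only numpy, scipy, OpenCV 4.12 (cv2) and the standard library are available. Lean on these libraries where they do the work, as an engineer would, in place of code of your own. Each camera call takes 0.05 s, during which the arm holds its last target.

### The job

Take the dip thermometer (the tool with the plain upright round barrel) out of the white rack and lower its steel stem through the eye of the stand above the beaker, until its collar rests flat on the eye, then let go of it there, not dropping it from higher up. Leave the T-handled stirrer and the ball-headed sampler hanging in the rack.

Things in the scene. Friction and masses are not known exactly. Their poses are not given: they have to be found in the camera images.
- thermometer_grip (a point): Loose dip thermometer, 0.1 kg, hung upright in the rack. Top down: plain round grey barrel 26 mm wide, 50 tall (grip here), small display on top; collar 56 wide, 4 thick; steel stem 8 wide, 90 long below the collar's underside, foot tapered. Point: barrel's centre, on the axis, 29 mm above the collar's underside, 119 above the foot. z up; at the start x points across the rack's row.
- eye_top (a point): The eye: fixed level steel ring, hole 30 mm, outside 46, 8 thick, on the arm of a low stand. Point: centre of the hole at the ring's top face, 115 mm above the bench. z up; x along the arm to the post 100 mm away (12 thick, top 135 above the bench). A fixed glass beaker 68 wide stands below, rim 17 mm under the ring; the whole stem has room in it.
- stirrer_grip (a point): Bystander: loose grey stirrer with a T handle (level bar 64 mm long, 16 thick) on a like collar and stem, in the rack. Point: on its axis, 29 mm above the collar's underside; its top is 54 above the rack. z up. The fixed white rack: 300 x 80 mm plate, top 105 above the bench, a row of three 17 mm through holes 105 apart; the tools hang by their collars, in any order.
- sampler_grip (a point): Bystander: loose grey sampler with a ball head 36 mm wide on a like collar and stem, in the rack. Point: on its axis, 29 mm above the collar's underside; its top is 54 above the rack. z up.
There are look-alikes about, which are no part of the job. What is shaped like the part that bears thermometer_grip but brown, pink or yellow is not meant.

How it is judged (in metres and radians):
At the end, for the whole second after the job is handed in: The thermometer hangs at rest in the eye, its stem through the hole and its collar resting on the ring (barrel's centre 24 to 34 mm above the ring's top and within 15 mm of the hole's axis sideways, upright within 10 degrees); the stirrer and the sampler are within 30 mm of where they started (horizontal distance between thermometer_grip and eye_top below 0.015 m and z of thermometer_grip in the frame of eye_top between 0.024 and 0.034 m and angle between thermometer_grip's own z axis and vertical below 0.17 rad and linear speed of thermometer below 0.02 m/s and distance of each of stirrer_grip, sampler_grip from where it was at the start of the episode below 0.03 m); the robot touches nothing.
It fails at once if the thermometer is let go over the eye with its collar more than about 20 mm above the ring (contact force between the fingers and thermometer below 0.05 N and horizontal distance between thermometer_grip and eye_top below 0.03 m and z of thermometer_grip in the frame of eye_top above 0.05 m).
It fails at once if the stirrer or the sampler is taken out of its place in the rack (moved more than 60 mm) (distance of any of stirrer_grip, sampler_grip from where it was at the start of the episode above 0.06 m).
It also fails if it takes over 40 s, if anything falls off the work surface, if the arm or the gripper's body presses on something with over 40 N, if the wrist force passes 120 N, or if a joint passes its speed limit or range.

## Working session

There is one attempt and no reset: what is moved stays moved. The work goes in short steps, Python scripts to look and compute and a tool call to move; the robot and the scene stay as the last step left them, time stands still between calls to the robot, and variables do not carry over. Pictures are saved under pics/ and viewed, and the job is handed in when it is done.

Besides the shell and the picture viewer there is one more tool, called after "Request:" by a JSON object that holds its "name" and its "arguments", one argument or row to a line. carry_out: Moves the arm, as the interface text tells. Its arguments: {"type":"object","properties":{"series":{"type":"array","items":{"type":"object","properties":{"ax":{"type":"number"},"ay":{"type":"number"},"az":{"type":"number"},"x":{"type":"number"},"y":{"type":"number"},"z":{"type":"number"},"grip":{"type":"number"}}}},"force":{"type":"number"}},"required":["series"]}

```bash
mkdir -p pics
python3 - <<'E'
from station import robot, imaging
import cv2
print(robot.read_state())
for n in ("scene","top"):
    c=imaging.read_camera(n); cv2.imwrite(f"pics/{n}0.png",c["pixels"][:,:,::-1])
    print(n,c["intrinsics"].tolist(),c["extrinsics"].round(4).tolist())
    for t in ("thermometer_grip","eye_top","stirrer_grip","sampler_grip"):
        print(t,[(round(d["p"],2),round(d["position"][0]*640,1),round(d["position"][1]*400,1)) for d in imaging.place_of(t,n)])
E
```

```text
{'time_s': 0.0, 'joint_positions': array([-7.14740538e+01,  2.02620008e+01,  9.36287791e+01, -3.66370467e-04,
        6.61858955e+01, -1.39595773e-01]), 'joint_vel': array([ 0.02392872, -0.0272912 ,  0.03289974,  0.11667732,  0.03306104,
       -0.04689625]), 'joint_torque': array([ 8.64535905e-04, -5.93837607e+01, -3.34212220e+01,  6.98218122e-02,
        2.32771790e-02, -1.17515660e-04]), 'eef_pos': array([ 0.19985746, -0.59169867,  0.23087118]), 'eef_rot': array([ 1.79999852e+02,  7.66759207e-02, -7.13343100e+01]), 'ft_force': array([-0.48048287, -0.61883513,  0.44297802]), 'torque': array([-0.01646028, -0.01066512,  0.00478655]), 'grip_width': 0.9991584682514888}
scene [[390.60459416290126, 0.0, 324.00114436768456], [0.0, 390.60459416290126, 195.34219813397632], [0.0, 0.0, 1.0]] [[-0.7061, 0.5591, -0.4344, 0.9058], [0.708, 0.5683, -0.4194, 0.2976], [0.0124, -0.6037, -0.7971, 0.8824], [0.0, 0.0, 0.0, 1.0]]
thermometer_grip [(0.9, 269.3, 156.0), (0.78, 302.9, 137.2), (0.62, 209.9, 158.2), (0.57, 334.9, 158.1)]
eye_top [(0.94, 404.4, 280.8)]
stirrer_grip [(0.68, 312.1, 211.4)]
sampler_grip [(0.77, 291.7, 182.8)]
top [[445.2337546506187, 0.0, 315.8384663920955], [0.0, 445.2337546506187, 200.1860590139009], [0.0, 0.0, 1.0]] [[-0.0228, -0.9902, 0.1379, 0.3637], [-0.9995, 0.0253, 0.0169, -0.0886], [-0.0202, -0.1375, -0.9903, 1.1529], [0.0, 0.0, 0.0, 1.0]]
thermometer_grip [(0.77, 408.4, 195.5), (0.69, 451.8, 153.9), (0.65, 416.0, 244.5), (0.62, 458.1, 203.4), (0.58, 361.6, 255.2)]
eye_top [(0.73, 210.8, 195.5)]
stirrer_grip [(0.74, 407.5, 198.0), (0.66, 319.2, 177.8)]
sampler_grip [(0.98, 362.1, 190.0)]
```

View pics/scene0.png

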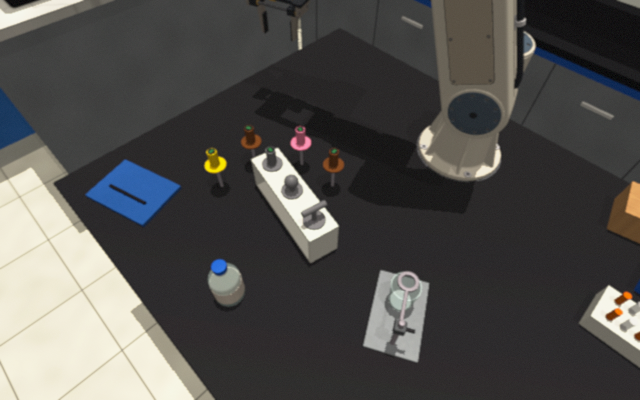

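View pics/top0.png

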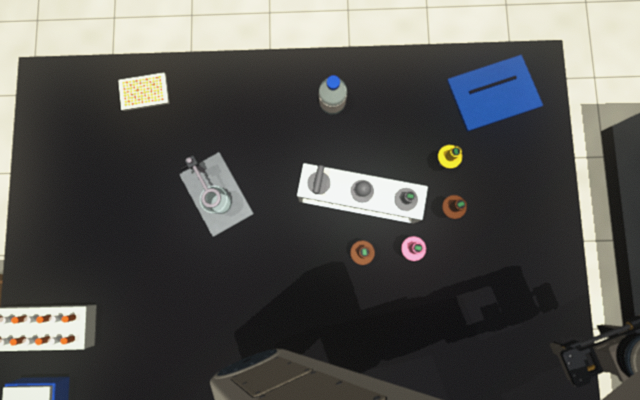

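The grey thermometer sits at the far end of the rack: scene (270,157), top (408,196). The sampler is in the middle and the stirrer at the near end. The eye is at scene (406,281), top (212,197). Brown, pink and yellow look-alikes stand around the rack.

```bash
cat > h.py <<'E'
import numpy as np
from station import robot, imaging
import cv2
def ray(c,px):
    K=c["intrinsics"];T=c["extrinsics"]
    d=T[:3,:3]@np.linalg.solve(K,[px[0],px[1],1]); return T[:3,3],d/np.linalg.norm(d)
def atz(c,px,z):
    o,d=ray(c,px); return o+d*(z-o[2])/d[2]
def tri(c1,p1,c2,p2):
    A=np.zeros((3,3));b=np.zeros(3);R=[ray(c1,p1),ray(c2,p2)]
    for o,d in R:
        M=np.eye(3)-np.outer(d,d);A+=M;b+=M@o
    X=np.linalg.solve(A,b); return X,[np.linalg.norm(np.cross(X-o,d)) for o,d in R]
def proj(c,X):
    T=c["extrinsics"];p=c["intrinsics"]@(T[:3,:3].T@(np.array(X)-T[:3,3])); return p[:2]/p[2]
E
python3 - <<'E'
from h import *
s=imaging.read_camera("scene");t=imaging.read_camera("top")
P={}
for n,ps,pt,z in (("therm",(269.3,156),(408.4,195.5),.134),("eye",(404.4,280.8),(210.8,195.5),.115),("sampler",(291.7,182.8),(362.1,190),.134),("stirrer",(312.1,211.4),(319.2,177.8),.134)):
    X,e=tri(s,ps,t,pt);print(n,X.round(4),np.round(e,4),atz(s,ps,z).round(4),atz(t,pt,z).round(4))
def crop(c,u,v,w,h,k,name):
    cv2.imwrite(name,cv2.resize(c["pixels"][v:v+h,u:u+w,::-1],None,fx=k,fy=k,interpolation=cv2.INTER_CUBIC))
a=[(s,240,120,110,90,),(s,360,250,110,90),(t,280,150,160,80),(t,170,150,110,90)]
for i,(c,u,v,w,h) in enumerate(a): crop(c,u,v,w,h,5 if w>110 else 6,f"pics/c{i}.png")
E
```

```text
therm [ 0.5103 -0.284   0.1373] [0.0003 0.0003] [ 0.5084 -0.2863  0.134 ] [ 0.511  -0.2848  0.134 ]
eye [0.5265 0.1756 0.1164] [0.0018 0.0018] [0.5269 0.1739 0.115 ] [0.5258 0.1776 0.115 ]
sampler [ 0.5268 -0.1791  0.1338] [0.0003 0.0003] [ 0.5271 -0.1793  0.134 ] [ 0.5266 -0.1788  0.134 ]
stirrer [ 0.5555 -0.0794  0.1423] [0.0013 0.0013] [ 0.5509 -0.0825  0.134 ] [ 0.5579 -0.0803  0.134 ]
```

View pics/c0.png

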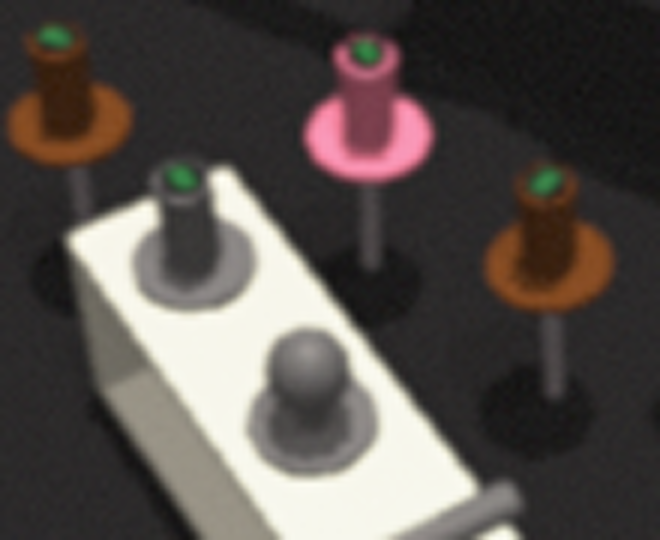

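View pics/c1.png

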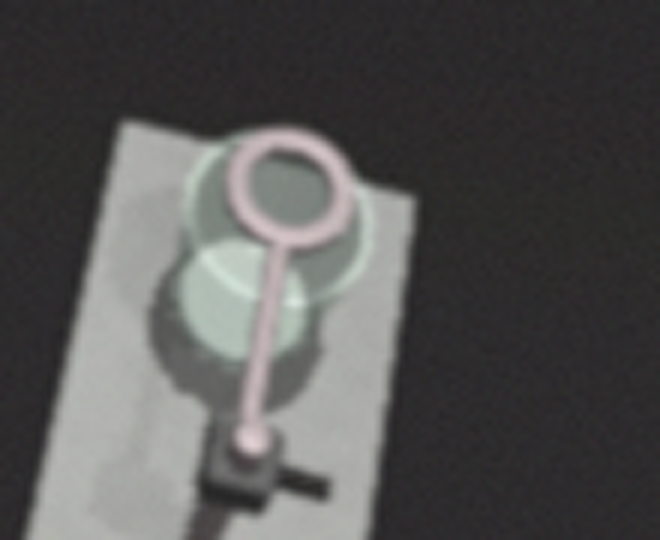

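View pics/c2.png

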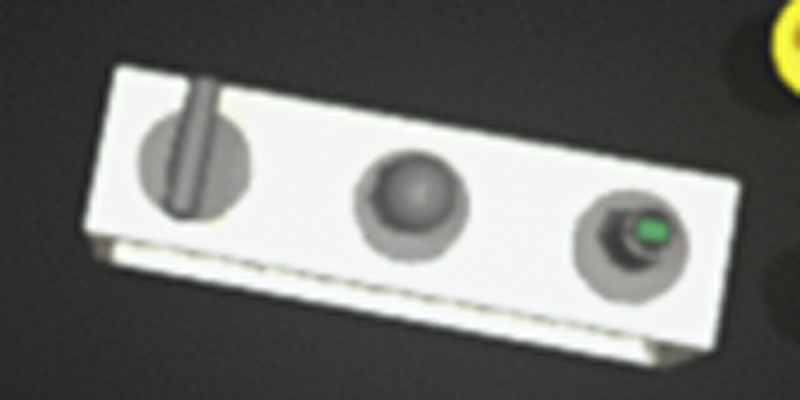

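View pics/c3.png

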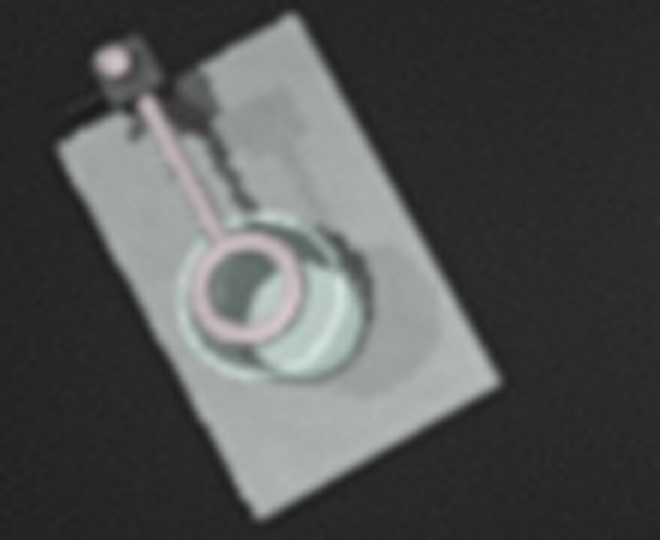

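Run:
```python
from h import *
s=imaging.read_camera("scene");t=imaging.read_camera("top")
for n,ps,pt,z in (("collar",(272,163.7),(405.8,199),.109),("disp",(269.9,149.5),(410,195.6),.160),("eye",(408.1,280.6),(210.9,197.4),.115),("ballcoll",(291.8,188.9),(361.9,191),.109)):
    X,e=tri(s,ps,t,pt);print(n,X.round(4),np.round(e,4),atz(s,ps,z).round(4),atz(t,pt,z).round(4))
for px in ((303.5,163),(297,196),(427.5,186),(422.5,220)): print(atz(t,px,.105).round(4))
# post top
print(atz(t,(170+19,150+10),.135).round(4), atz(s,(360+42,250+73),.135).round(4))
# ring fit by colour
for c,(u,v) in ((s,(408,281)),(t,(211,197))):
    im=c["pixels"].astype(int)[v-16:v+17,u-16:u+17]
    m=((im[...,0]-im[...,1])>12)&(im[...,0]>130)
    ys,xs=np.nonzero(m);print(m.sum(),xs.min()+u-16,xs.max()+u-16,ys.min()+v-16,ys.max()+v-16)
```

```text
collar [ 0.5064 -0.2832  0.1052] [0.0008 0.0008] [ 0.5079 -0.2797  0.109 ] [ 0.5064 -0.2831  0.109 ]
disp [ 0.5066 -0.283   0.1595] [0.0006 0.0006] [ 0.5066 -0.2821  0.16  ] [ 0.5069 -0.2834  0.16  ]
eye [0.5209 0.1783 0.1139] [0.0009 0.0009] [0.521  0.1792 0.115 ] [0.5212 0.1773 0.115 ]
ballcoll [ 0.528  -0.1803  0.1096] [0.0002 0.0002] [ 0.5275 -0.1804  0.109 ] [ 0.5282 -0.1805  0.109 ]
[ 0.6007 -0.0432  0.105 ]
[ 0.5208 -0.0262  0.105 ]
[ 0.5368 -0.3367  0.105 ]
[ 0.4562 -0.3204  0.105 ]
[0.6084 0.2248 0.135 ] [0.6099 0.228  0.135 ]
113 399 417 272 297
1 211 211 189 189
```

```bash
cat >> h.py <<'E'
from scipy.spatial.transform import Rotation as Ro
def shift(P):
    st=robot.read_state();R=Ro.from_euler("xyz",st["eef_rot"],degrees=True)
    d=(R.inv().apply(np.array(P)-st["eef_pos"])*1000).round(1)
    print("t",st["time_s"],st["eef_pos"].round(4),st["eef_rot"].round(2),"grip",round(st["grip_width"],3),"F",st["ft_force"].round(2),"J",st["joint_positions"].round(0),"shift",d)
E
python3 -c "
from h import *
shift([.5066,-.2832,.225])"
```

```text
t 0.7 [ 0.2    -0.5921  0.2316] [180.    -0.   -71.33] grip 1.006 F [-0.81  0.51  0.46] J [-71.  20.  94.  -0.  66.  -0.] shift [-194.6 -389.3    6.6]
```

Request:
{"name": "carry_out", "arguments": {
  "series": [
    {"x":-17.7,"y":-35.4,"z":0.6,"grip":0.65},
    {"x":-35.4,"y":-70.8,"z":1.2,"grip":0.65},
    {"x":-53,"y":-106,"z":1.8,"grip":0.65},
    {"x":-70.8,"y":-141.6,"z":2.4,"grip":0.65},
    {"x":-88.5,"y":-177,"z":3,"grip":0.65},
    {"x":-106,"y":-212.4,"z":3.6,"grip":0.65},
    {"x":-124,"y":-247.8,"z":4.2,"grip":0.65},
    {"x":-141.6,"y":-283,"z":5,"grip":0.65},
    {"x":-159,"y":-318.6,"z":5.6,"grip":0.65},
    {"x":-177,"y":-354,"z":6,"grip":0.65},
    {"x":-194.6,"y":-389.3,"z":6.6,"grip":0.65},
    {"x":-194.6,"y":-389.3,"z":6.6,"grip":0.65}
  ]
}}

```text
invalid input
```

Run:
```python
from h import *
s=imaging.read_camera("scene");t=imaging.read_camera("top")
shift([.5066,-.2832,.133])
a=cv2.resize(s["pixels"][90:220,200:360,::-1],None,fx=5,fy=5,interpolation=2)[:600];cv2.imwrite("pics/s1.png",a)
a=cv2.resize(t["pixels"][140:250,340:480,::-1],None,fx=5,fy=5,interpolation=2);cv2.imwrite("pics/t1.png",a)
```

```text
t 0.8 [ 0.2    -0.5921  0.2316] [180.    -0.   -71.33] grip 0.997 F [ 0.49 -0.48 -0.59] J [-71.  20.  94.  -0.  66.  -0.] shift [-194.6 -389.3   98.6]
```

The call was refused as invalid. I'll fill in every field and send a short call.

Request:
{"name": "carry_out", "arguments": {
  "series": [
    {"ax":0,"ay":0,"az":0,"x":-17.7,"y":-35.4,"z":0.6,"grip":0.65},
    {"ax":0,"ay":0,"az":0,"x":-35.4,"y":-70.8,"z":1.2,"grip":0.65}
  ],
  "force": 20
}}

```text
time_s: 0.97
eef_pos: [0.2553, -0.5363, 0.2303]
eef_rot: [180.0, -0.0, -71.5]
ft_force: [1.0, -0.6, 0.2]
grip_width: 0.879
```

```bash
python3 -c "
from h import *
shift([.5066,-.2832,.225])"
```

```text
t 0.9667 [ 0.2553 -0.5363  0.2303] [ 1.800e+02 -3.000e-02 -7.152e+01] grip 0.879 F [ 0.99 -0.62  0.21] J [-65.  18.  98.  -0.  65.   7.] shift [-160.4 -318.5    5.2]
```

Request:
{"name": "carry_out", "arguments": {
  "series": [
    {"ax":0,"ay":0,"az":0,"x":-18,"y":-36,"z":1,"grip":0.65},
    {"ax":0,"ay":0,"az":0,"x":-36,"y":-72,"z":1,"grip":0.65},
    {"ax":0,"ay":0,"az":0,"x":-54,"y":-107,"z":2,"grip":0.65},
    {"ax":0,"ay":0,"az":0,"x":-72,"y":-143,"z":2,"grip":0.65},
    {"ax":0,"ay":0,"az":0,"x":-90,"y":-179,"z":3,"grip":0.65},
    {"ax":0,"ay":0,"az":0,"x":-108,"y":-214,"z":4,"grip":0.65},
    {"ax":0,"ay":0,"az":0,"x":-126,"y":-250,"z":4,"grip":0.65},
    {"ax":0,"ay":0,"az":0,"x":-144,"y":-286,"z":5,"grip":0.65},
    {"ax":0,"ay":0,"az":0,"x":-160.4,"y":-318.5,"z":5,"grip":0.65},
    {"ax":0,"ay":0,"az":0,"x":-160.4,"y":-318.5,"z":5,"grip":0.65},
    {"ax":0,"ay":0,"az":0,"x":-160.4,"y":-318.5,"z":5,"grip":0.65}
  ],
  "force": 20
}}

```text
time_s: 1.88
eef_pos: [0.5076, -0.2819, 0.2251]
eef_rot: [180.0, -0.0, -71.3]
ft_force: [-0.5, 0.5, 0.6]
grip_width: 0.647
```

Run:
```python
from h import *
s=imaging.read_camera("scene");t=imaging.read_camera("top")
shift([.5066,-.2832,.133])
a=cv2.resize(s["pixels"][90:210,200:360,::-1],None,fx=5,fy=5,interpolation=2)[:600];cv2.imwrite("pics/s1.png",a)
a=cv2.resize(t["pixels"][140:250,340:480,::-1],None,fx=5,fy=5,interpolation=2);cv2.imwrite("pics/t1.png",a)
```

```text
t 1.9833 [ 0.506  -0.2836  0.2251] [ 1.7996e+02 -3.0000e-02 -7.1500e+01] grip 0.65 F [-0.25  0.23  0.47] J [-29.  17. 100.  -0.  64.  42.] shift [-0.2 -0.7 92.1]
```

View pics/s1.png

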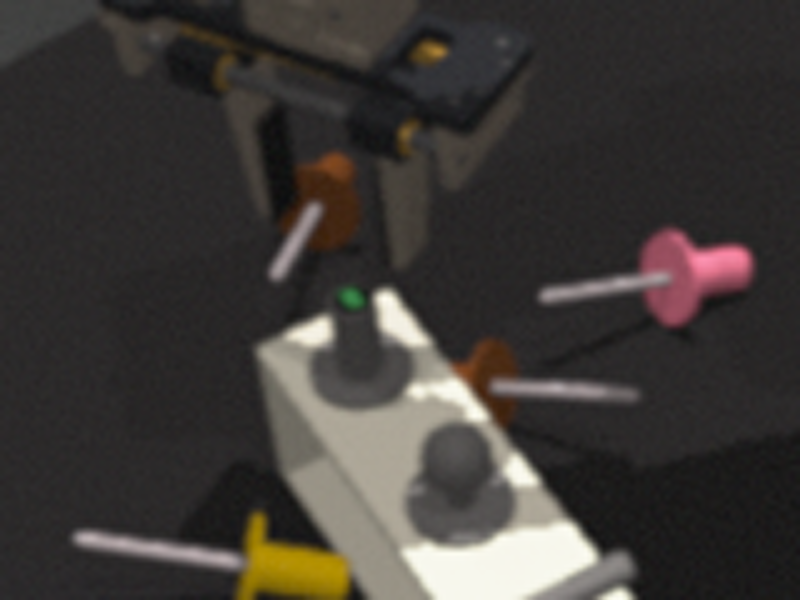

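View pics/t1.png

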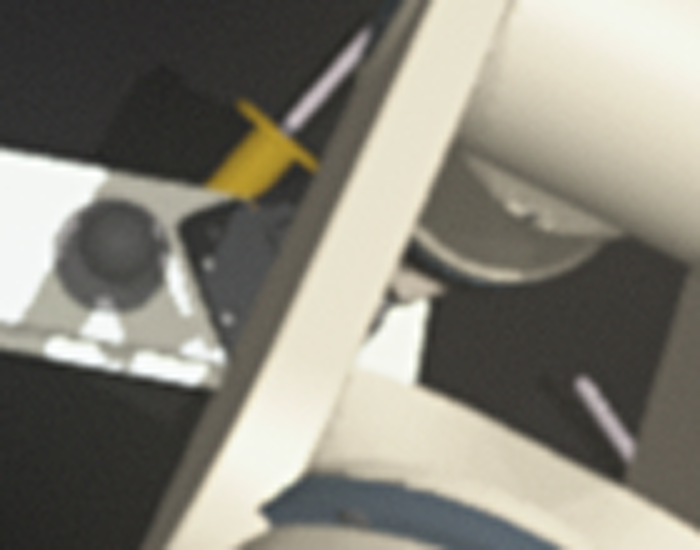

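The look-alikes have toppled on their own (they stand on their feet). The thermometer is still upright in the rack at scene (270,150), directly below the fingers. Next I descend.

Request:
{"name": "carry_out", "arguments": {
  "series": [
    {"ax":0,"ay":0,"az":0,"x":0,"y":0,"z":15,"grip":0.65},
    {"ax":0,"ay":0,"az":0,"x":0,"y":-0.5,"z":30,"grip":0.65},
    {"ax":0,"ay":0,"az":0,"x":0,"y":-0.5,"z":45,"grip":0.65},
    {"ax":0,"ay":0,"az":0,"x":0,"y":-0.5,"z":50,"grip":0.65},
    {"ax":0,"ay":0,"az":0,"x":0,"y":-0.5,"z":50,"grip":0.65}
  ],
  "force": 20
}}

```text
time_s: 2.4
eef_pos: [0.5047, -0.2842, 0.1738]
eef_rot: [179.8, 0.1, -71.6]
ft_force: [-0.2, 1.4, -0.5]
grip_width: 0.649
```

Run:
```python
from h import *
s=imaging.read_camera("scene")
shift([.5066,-.2832,.133])
print(proj(s,[.5066,-.2832,.158]),proj(s,[.5066,-.2832,.175]))
a=cv2.resize(s["pixels"][100:200,220:340,::-1],None,fx=6,fy=6,interpolation=2)[:600];cv2.imwrite("pics/s2.png",a)
```

```text
t 2.45 [ 0.5055 -0.2843  0.1749] [ 1.7991e+02  1.0000e-02 -7.1590e+01] grip 0.65 F [-0.22  1.24 -0.16] J [-29.  20. 102.  -0.  58.  42.] shift [-0.7 -1.5 41.9]
[269.68987143 149.82128129] [269.02333529 145.10544371]
```

View pics/s2.png

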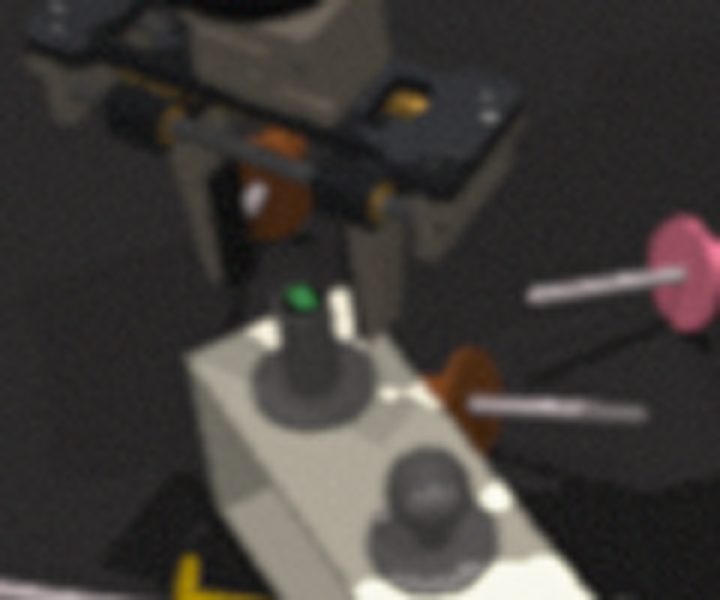

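The fingers straddle the thermometer, whose top shows at scene (270,149). Next I finish the descent and close.

Request:
{"name": "carry_out", "arguments": {
  "series": [
    {"ax":0,"ay":0,"az":0,"x":-0.7,"y":-1.5,"z":14,"grip":0.65},
    {"ax":0,"ay":0,"az":0,"x":-0.7,"y":-1.5,"z":28,"grip":0.65},
    {"ax":0,"ay":0,"az":0,"x":-0.7,"y":-1.5,"z":41,"grip":0.65},
    {"ax":0,"ay":0,"az":0,"x":-0.7,"y":-1.5,"z":41,"grip":0.65},
    {"ax":0,"ay":0,"az":0,"x":-0.7,"y":-1.5,"z":41,"grip":0.5},
    {"ax":0,"ay":0,"az":0,"x":-0.7,"y":-1.5,"z":41,"grip":0.35},
    {"ax":0,"ay":0,"az":0,"x":-0.7,"y":-1.5,"z":41,"grip":0.1},
    {"ax":0,"ay":0,"az":0,"x":-0.7,"y":-1.5,"z":41,"grip":0.1},
    {"ax":0,"ay":0,"az":0,"x":-0.7,"y":-1.5,"z":41,"grip":0.1},
    {"ax":0,"ay":0,"az":0,"x":-0.7,"y":-1.5,"z":41,"grip":0.1}
  ],
  "force": 20
}}

```text
time_s: 3.28
eef_pos: [0.5069, -0.2833, 0.1345]
eef_rot: [179.9, -0.0, -71.6]
ft_force: [-1.2, 0.3, 4.6]
grip_width: 0.281
```

Run:
```python
from h import *
s=imaging.read_camera("scene")
shift([.5066,-.2832,.133])
a=cv2.resize(s["pixels"][100:200,220:340,::-1],None,fx=6,fy=6,interpolation=2)[:600];cv2.imwrite("pics/s3.png",a)
```

```text
t 3.3333 [ 0.5069 -0.2833  0.1345] [ 1.7994e+02 -2.0000e-02 -7.1580e+01] grip 0.28 F [-1.    1.32  3.83] J [-29.  23. 104.  -0.  53.  42.] shift [-0.1  0.3  1.5]
```

View pics/s3.png

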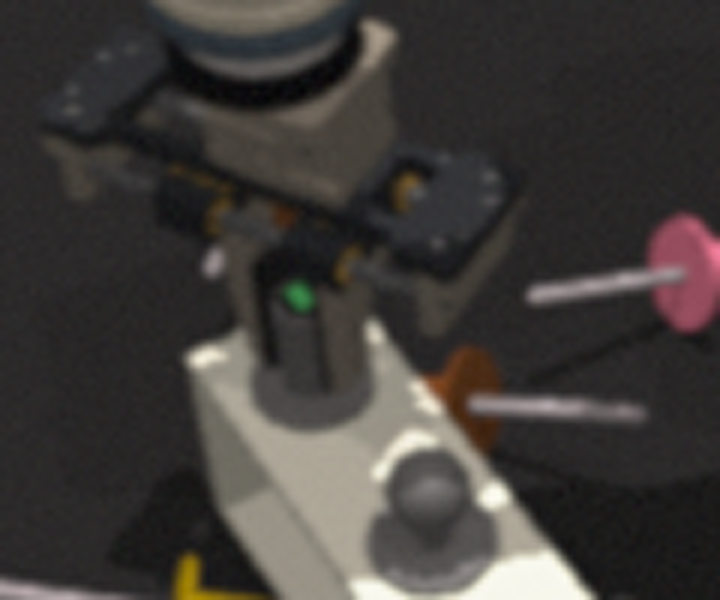

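The grip has stalled at 0.28 (about 26 mm, the barrel's width). Lifting.

Request:
{"name": "carry_out", "arguments": {
  "series": [
    {"ax":0,"ay":0,"az":0,"x":0,"y":0,"z":-5,"grip":0.1},
    {"ax":0,"ay":0,"az":0,"x":0,"y":0,"z":-20,"grip":0.1},
    {"ax":0,"ay":0,"az":0,"x":0,"y":0,"z":-40,"grip":0.1},
    {"ax":0,"ay":0,"az":0,"x":0,"y":0,"z":-60,"grip":0.1},
    {"ax":0,"ay":0,"az":0,"x":0,"y":0,"z":-80,"grip":0.1},
    {"ax":0,"ay":0,"az":0,"x":0,"y":0,"z":-100,"grip":0.1},
    {"ax":0,"ay":0,"az":0,"x":0,"y":0,"z":-120,"grip":0.1},
    {"ax":0,"ay":0,"az":0,"x":0,"y":0,"z":-140,"grip":0.1},
    {"ax":0,"ay":0,"az":0,"x":0,"y":0,"z":-160,"grip":0.1},
    {"ax":0,"ay":0,"az":0,"x":0,"y":0,"z":-180,"grip":0.1},
    {"ax":0,"ay":0,"az":0,"x":0,"y":0,"z":-190,"grip":0.1},
    {"ax":0,"ay":0,"az":0,"x":0,"y":0,"z":-190,"grip":0.1}
  ],
  "force": 30
}}

```text
time_s: 4.33
eef_pos: [0.5079, -0.2836, 0.327]
eef_rot: [-179.9, -0.2, -71.6]
ft_force: [-0.5, -0.1, -1.7]
grip_width: 0.277
```

Run:
```python
from h import *
s=imaging.read_camera("scene")
shift([.521,.178,.325])
a=cv2.resize(s["pixels"][40:220,180:420,::-1],None,fx=3,fy=3,interpolation=2)[:600];cv2.imwrite("pics/s4.png",a)
```

```text
t 4.3833 [ 0.5074 -0.2833  0.3252] [-1.7999e+02 -9.0000e-02 -7.1580e+01] grip 0.274 F [ 0.41  0.21 -1.43] J [-29.  12.  93.  -0.  75.  42.] shift [-433.4 -158.7   -0.5]
```

View pics/s4.png

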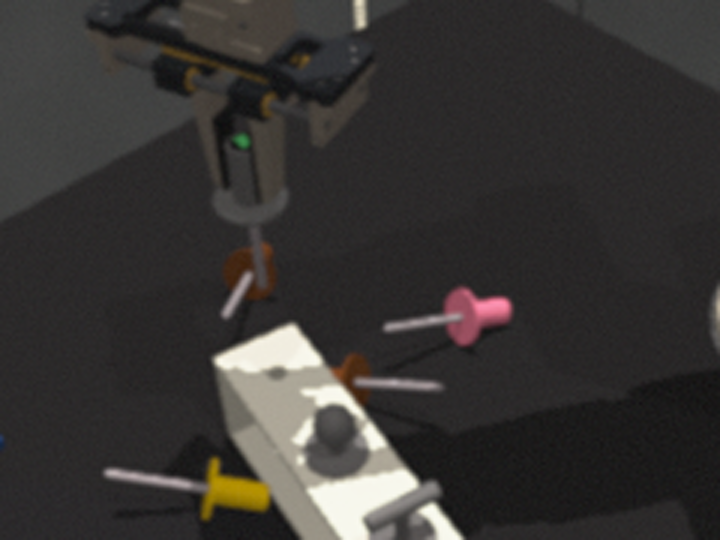

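The thermometer is held upright, its stem well clear of the rack. Carrying it across in two calls.

Request:
{"name": "carry_out", "arguments": {
  "series": [
    {"ax":0,"ay":0,"az":0,"x":-10,"y":-3.7,"z":0,"grip":0.1},
    {"ax":0,"ay":0,"az":0,"x":-32,"y":-11.7,"z":0,"grip":0.1},
    {"ax":0,"ay":0,"az":0,"x":-54,"y":-19.8,"z":0,"grip":0.1},
    {"ax":0,"ay":0,"az":0,"x":-76,"y":-27.8,"z":0,"grip":0.1},
    {"ax":0,"ay":0,"az":0,"x":-98,"y":-35.9,"z":0,"grip":0.1},
    {"ax":0,"ay":0,"az":0,"x":-120,"y":-43.9,"z":0,"grip":0.1},
    {"ax":0,"ay":0,"az":0,"x":-142,"y":-52,"z":0,"grip":0.1},
    {"ax":0,"ay":0,"az":0,"x":-164,"y":-60,"z":0,"grip":0.1},
    {"ax":0,"ay":0,"az":0,"x":-186,"y":-68,"z":0,"grip":0.1},
    {"ax":0,"ay":0,"az":0,"x":-208,"y":-76,"z":0,"grip":0.1},
    {"ax":0,"ay":0,"az":0,"x":-225,"y":-82.4,"z":0,"grip":0.1},
    {"ax":0,"ay":0,"az":0,"x":-233,"y":-85.3,"z":0,"grip":0.1}
  ],
  "force": 30
}}

```text
time_s: 5.38
eef_pos: [0.5136, -0.0327, 0.3233]
eef_rot: [179.9, 0.0, -71.5]
ft_force: [0.2, -0.2, -1.3]
grip_width: 0.278
```

```bash
python3 -c "
from h import *
shift([.521,.178,.325])"
```

```text
t 5.3833 [ 0.5136 -0.0327  0.3233] [ 1.7989e+02  1.0000e-02 -7.1490e+01] grip 0.278 F [ 0.21 -0.17 -1.27] J [ -4.   6. 100.  -0.  74.  68.] shift [-197.5  -73.9   -1.8]
```

Request:
{"name": "carry_out", "arguments": {
  "series": [
    {"ax":0,"ay":0,"az":0,"x":-18,"y":-6.7,"z":0,"grip":0.1},
    {"ax":0,"ay":0,"az":0,"x":-40,"y":-15,"z":-1,"grip":0.1},
    {"ax":0,"ay":0,"az":0,"x":-62,"y":-23.2,"z":-1,"grip":0.1},
    {"ax":0,"ay":0,"az":0,"x":-84,"y":-31.4,"z":-1,"grip":0.1},
    {"ax":0,"ay":0,"az":0,"x":-106,"y":-39.7,"z":-1,"grip":0.1},
    {"ax":0,"ay":0,"az":0,"x":-128,"y":-47.9,"z":-2,"grip":0.1},
    {"ax":0,"ay":0,"az":0,"x":-150,"y":-56,"z":-2,"grip":0.1},
    {"ax":0,"ay":0,"az":0,"x":-170,"y":-63.6,"z":-2,"grip":0.1},
    {"ax":0,"ay":0,"az":0,"x":-187,"y":-70,"z":-2,"grip":0.1},
    {"ax":0,"ay":0,"az":0,"x":-197.5,"y":-73.9,"z":-2,"grip":0.1},
    {"ax":0,"ay":0,"az":0,"x":-197.5,"y":-73.9,"z":-2,"grip":0.1},
    {"ax":0,"ay":0,"az":0,"x":-197.5,"y":-73.9,"z":-2,"grip":0.1}
  ],
  "force": 30
}}

```text
time_s: 6.38
eef_pos: [0.5207, 0.1778, 0.3244]
eef_rot: [179.8, -0.0, -71.4]
ft_force: [0.9, 0.0, -0.5]
grip_width: 0.28
```

Run:
```python
from h import *
s=imaging.read_camera("scene");t=imaging.read_camera("top")
shift([.521,.178,.255])
a=cv2.resize(s["pixels"][150:340,310:510,::-1],None,fx=3,fy=3,interpolation=2)[:600]
b=cv2.resize(t["pixels"][130:260,150:280,::-1],None,fx=3,fy=3,interpolation=2)
cv2.imwrite("pics/s5.png",a);cv2.imwrite("pics/t5.png",b)
```

```text
t 6.4833 [0.5209 0.1771 0.3248] [ 1.7985e+02 -2.0000e-02 -7.1520e+01] grip 0.28 F [ 0.12 -0.58 -1.18] J [19.  9. 96. -0. 75. 90.] shift [-0.9 -0.6 69.8]
```

View pics/s5.png

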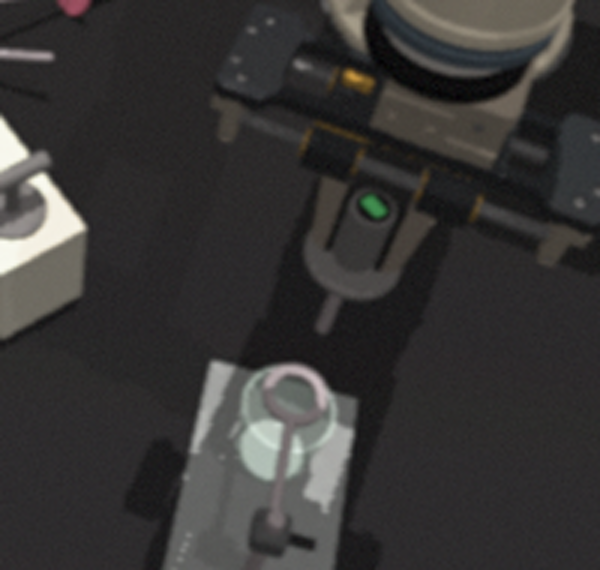

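View pics/t5.png

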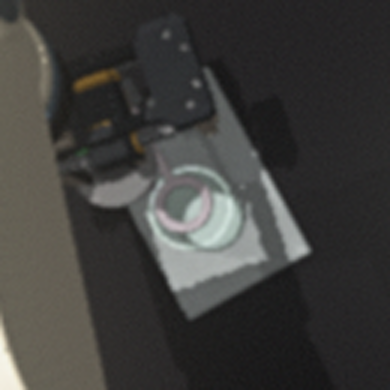

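Request:
{"name": "carry_out", "arguments": {
  "series": [
    {"ax":0,"ay":0,"az":0,"x":0,"y":0,"z":12,"grip":0.1},
    {"ax":0,"ay":0,"az":0,"x":0,"y":0,"z":30,"grip":0.1},
    {"ax":0,"ay":0,"az":0,"x":-0.5,"y":0,"z":48,"grip":0.1},
    {"ax":0,"ay":0,"az":0,"x":-0.5,"y":0,"z":66,"grip":0.1},
    {"ax":0,"ay":0,"az":0,"x":-0.5,"y":0,"z":77,"grip":0.1},
    {"ax":0,"ay":0,"az":0,"x":-0.5,"y":0,"z":77,"grip":0.1},
    {"ax":0,"ay":0,"az":0,"x":-0.5,"y":0,"z":77,"grip":0.1}
  ],
  "force": 30
}}

```text
time_s: 7.07
eef_pos: [0.5203, 0.1769, 0.2473]
eef_rot: [179.8, -0.0, -71.6]
ft_force: [-0.4, 0.6, -1.0]
grip_width: 0.275
```

Run:
```python
from h import *
s=imaging.read_camera("scene");t=imaging.read_camera("top")
shift([.521,.178,.165])
p=robot.read_state()["eef_pos"]
for c,n in ((s,"s"),(t,"t")): print(n,"foot",proj(c,p-[0,0,.1195]),"collar",proj(c,p-[0,0,.029]),"eye",proj(c,[.521,.178,.115]))
a=cv2.resize(s["pixels"][210:310,350:460,::-1],None,fx=6,fy=6,interpolation=2)[:600]
b=cv2.resize(t["pixels"][150:240,160:260,::-1],None,fx=6,fy=6,interpolation=2)
cv2.imwrite("pics/s6.png",a);cv2.imwrite("pics/t6.png",b)
```

```text
t 7.1667 [0.5211 0.1773 0.2486] [ 1.7992e+02 -2.0000e-02 -7.1540e+01] grip 0.28 F [ 0.27 -0.51 -0.77] J [ 19.  13. 102.  -0.  66.  90.] shift [-0.7 -0.2 83.6]
s foot [408.61832637 277.16298265] collar [417.38953375 256.46410293] eye [407.65616924 280.24758553]
t foot [209.33422559 196.58454702] collar [198.4353739  190.41690842] eye [210.59591585 197.49856278]
```

View pics/s6.png

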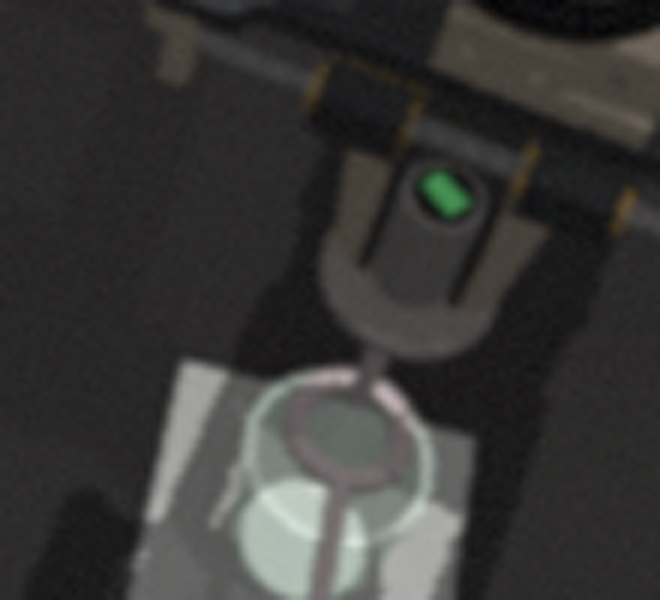

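View pics/t6.png

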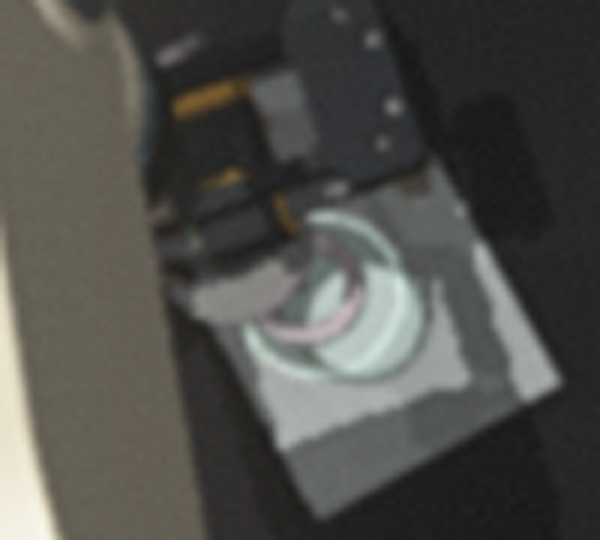

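Run:
```python
from h import *
im=np.mean([imaging.read_camera("scene")["pixels"][255:300,385:435,::-1].astype(float) for _ in range(4)],0)
a=np.clip((im-20)*2.2,0,255).astype(np.uint8)
a=cv2.resize(a,None,fx=12,fy=12,interpolation=cv2.INTER_CUBIC)
cv2.circle(a,(int((408.6-385+.5)*12),int((277.2-255+.5)*12)),4,(0,255,0),1)
cv2.imwrite("pics/s7.png",a)
```

```text
(no output)
```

View pics/s7.png

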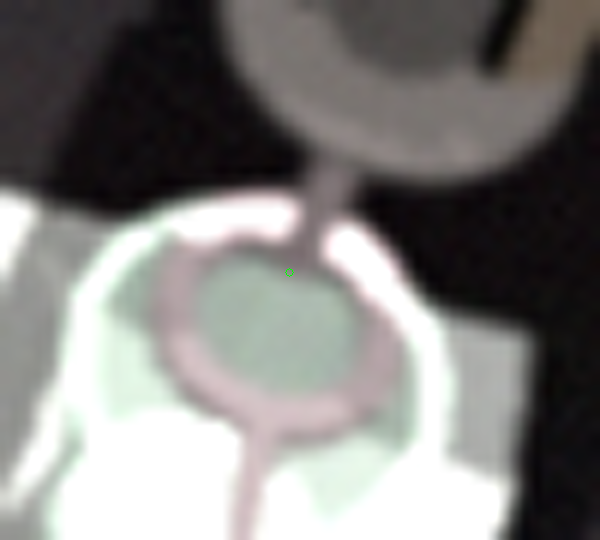

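The foot appears at scene (409.5,276), within about 2 mm of prediction. The hole's centre is at (407.6,281), matching the measured eye, and the hole leaves 11 mm of clearance each side. Lowering now, then a force check.

Request:
{"name": "carry_out", "arguments": {
  "series": [
    {"ax":0,"ay":0,"az":0,"x":-0.5,"y":0,"z":8,"grip":0.1},
    {"ax":0,"ay":0,"az":0,"x":-0.5,"y":0,"z":18,"grip":0.1},
    {"ax":0,"ay":0,"az":0,"x":-0.5,"y":0,"z":28,"grip":0.1},
    {"ax":0,"ay":0,"az":0,"x":-0.5,"y":0,"z":38,"grip":0.1},
    {"ax":0,"ay":0,"az":0,"x":-0.5,"y":0,"z":48,"grip":0.1},
    {"ax":0,"ay":0,"az":0,"x":-0.5,"y":0,"z":58,"grip":0.1},
    {"ax":0,"ay":0,"az":0,"x":-0.5,"y":0,"z":58,"grip":0.1},
    {"ax":0,"ay":0,"az":0,"x":-0.5,"y":0,"z":58,"grip":0.1}
  ],
  "force": 30
}}

```text
time_s: 8.03
eef_pos: [0.5203, 0.1778, 0.1897]
eef_rot: [179.8, -0.0, -71.5]
ft_force: [-0.4, -0.5, -1.8]
grip_width: 0.277
```

Run:
```python
from h import *
s=imaging.read_camera("scene")
shift([.521,.178,.1445])
a=cv2.resize(s["pixels"][210:310,350:460,::-1],None,fx=6,fy=6,interpolation=2)[:600]
cv2.imwrite("pics/s8.png",np.clip(a.astype(float)*1.8,0,255).astype(np.uint8))
```

```text
t 8.0833 [0.5207 0.178  0.1904] [ 1.799e+02 -2.000e-02 -7.152e+01] grip 0.277 F [-0.1   0.11 -0.77] J [ 19.  16. 105.  -0.  59.  90.] shift [ 0.1 -0.4 45.9]
```

View pics/s8.png

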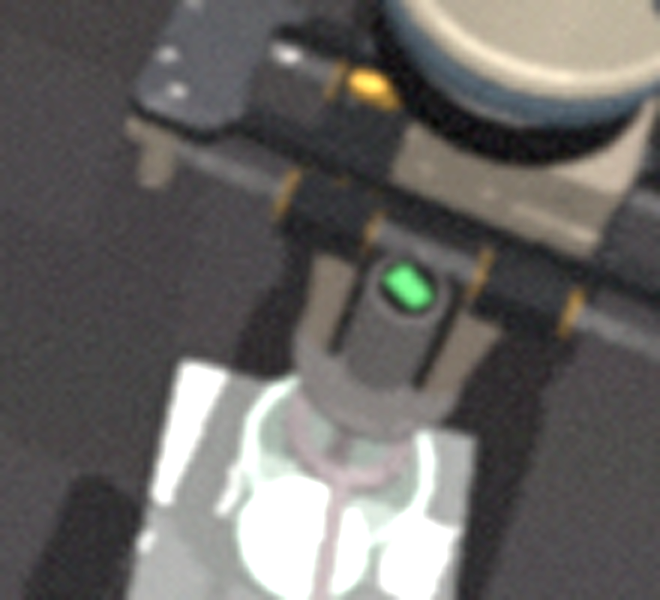

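The stem is through the hole, showing inside the ring at scene (407,283), with no contact force. I'll lower to just above seating.

Request:
{"name": "carry_out", "arguments": {
  "series": [
    {"ax":0,"ay":0,"az":0,"x":0,"y":-0.3,"z":8,"grip":0.1},
    {"ax":0,"ay":0,"az":0,"x":0,"y":-0.3,"z":18,"grip":0.1},
    {"ax":0,"ay":0,"az":0,"x":0,"y":-0.3,"z":28,"grip":0.1},
    {"ax":0,"ay":0,"az":0,"x":0,"y":-0.3,"z":36,"grip":0.1},
    {"ax":0,"ay":0,"az":0,"x":0,"y":-0.3,"z":41,"grip":0.1},
    {"ax":0,"ay":0,"az":0,"x":0,"y":-0.3,"z":43,"grip":0.1},
    {"ax":0,"ay":0,"az":0,"x":0,"y":-0.3,"z":43,"grip":0.1},
    {"ax":0,"ay":0,"az":0,"x":0,"y":-0.3,"z":43,"grip":0.1}
  ],
  "force": 30
}}

```text
time_s: 8.75
eef_pos: [0.5211, 0.1781, 0.1475]
eef_rot: [179.9, -0.0, -71.5]
ft_force: [-0.0, 0.1, -1.8]
grip_width: 0.279
```

Run:
```python
from h import *
s=imaging.read_camera("scene")
shift([.521,.178,.1445])
for _ in range(4): imaging.read_camera("scene"); print(robot.read_state()["ft_force"].round(2))
a=cv2.resize(s["pixels"][210:310,350:460,::-1],None,fx=6,fy=6,interpolation=2)[:600]
cv2.imwrite("pics/s9.png",np.clip(a.astype(float)*1.8,0,255).astype(np.uint8))
```

```text
t 8.8 [0.5212 0.1782 0.1477] [ 1.7993e+02 -2.0000e-02 -7.1520e+01] grip 0.278 F [ 0.29 -0.41 -0.3 ] J [ 19.  19. 107.  -0.  54.  90.] shift [0.1 0.3 3.2]
[ 0.36 -0.36 -1.06]
[ 0.22  0.46 -1.5 ]
[-0.76 -0.08 -0.58]
[ 0.5   0.4  -0.71]
```

View pics/s9.png

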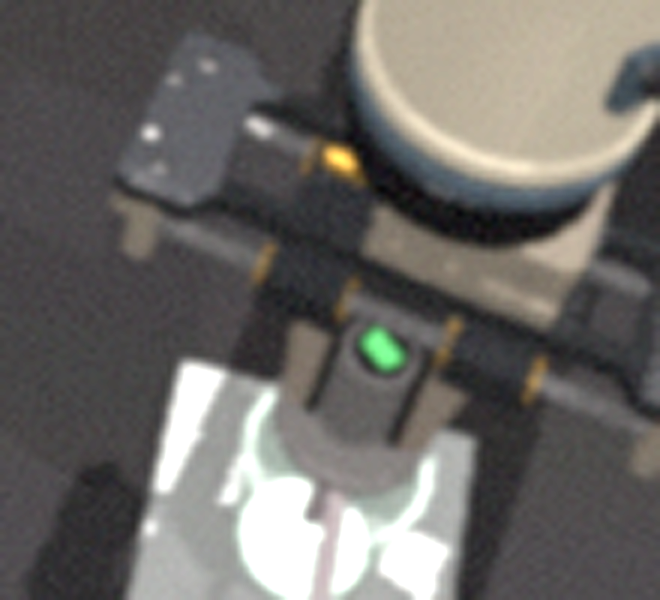

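It is still free, with about 3 mm left. Lowering gently to contact.

Request:
{"name": "carry_out", "arguments": {
  "series": [
    {"ax":0,"ay":0,"az":0,"x":0,"y":0,"z":1,"grip":0.1},
    {"ax":0,"ay":0,"az":0,"x":0,"y":0,"z":2,"grip":0.1},
    {"ax":0,"ay":0,"az":0,"x":0,"y":0,"z":3,"grip":0.1},
    {"ax":0,"ay":0,"az":0,"x":0,"y":0,"z":3,"grip":0.1},
    {"ax":0,"ay":0,"az":0,"x":0,"y":0,"z":3,"grip":0.1}
  ],
  "force": 15
}}

```text
time_s: 9.42
eef_pos: [0.5211, 0.1781, 0.1447]
eef_rot: [179.9, -0.0, -71.5]
ft_force: [0.2, 0.5, -1.4]
grip_width: 0.277
```

Run:
```python
from h import *
F=[]
for _ in range(4): imaging.read_camera("scene"); F.append(robot.read_state()["ft_force"])
print(np.mean(F,0).round(2)); shift([.521,.178,.1445])
```

```text
[-0.18  0.44 -1.51]
t 9.6167 [0.5212 0.1781 0.1448] [ 1.7994e+02 -2.0000e-02 -7.1520e+01] grip 0.28 F [-0.46  0.15 -2.06] J [ 19.  20. 107.  -0.  53.  90.] shift [0.1 0.2 0.3]
```

Request:
{"name": "carry_out", "arguments": {
  "series": [
    {"ax":0,"ay":0,"az":0,"x":0,"y":0,"z":0.7,"grip":0.1},
    {"ax":0,"ay":0,"az":0,"x":0,"y":0,"z":1.5,"grip":0.1},
    {"ax":0,"ay":0,"az":0,"x":0,"y":0,"z":1.5,"grip":0.1},
    {"ax":0,"ay":0,"az":0,"x":0,"y":0,"z":1.5,"grip":0.1}
  ],
  "force": 15
}}

```text
time_s: 9.95
eef_pos: [0.5213, 0.1782, 0.1444]
eef_rot: [180.0, -0.0, -71.5]
ft_force: [-4.5, -1.3, 10.7]
grip_width: 0.279
```

Run:
```python
from h import *
F=[]
for _ in range(4): imaging.read_camera("scene"); F.append(robot.read_state()["ft_force"])
print(np.mean(F,0).round(2)); shift([.521,.178,.1445])
```

```text
[-3.56 -1.58 10.74]
t 10.15 [0.5214 0.1782 0.1445] [ 1.7997e+02 -2.0000e-02 -7.1520e+01] grip 0.279 F [-3.4  -1.63 11.31] J [ 19.  20. 107.  -0.  53.  90.] shift [ 0.1  0.4 -0. ]
```

Contact came at exactly the expected height (TCP 0.1445) with about 12 N. Holding the measured pose relieves the pressing, then I open.

Request:
{"name": "carry_out", "arguments": {
  "series": [
    {"ax":0,"ay":0,"az":0,"x":0,"y":0,"z":0,"grip":0.1},
    {"ax":0,"ay":0,"az":0,"x":0,"y":0,"z":0,"grip":0.1},
    {"ax":0,"ay":0,"az":0,"x":0,"y":0,"z":0,"grip":0.35},
    {"ax":0,"ay":0,"az":0,"x":0,"y":0,"z":0,"grip":0.45},
    {"ax":0,"ay":0,"az":0,"x":0,"y":0,"z":0,"grip":0.6},
    {"ax":0,"ay":0,"az":0,"x":0,"y":0,"z":0,"grip":0.65},
    {"ax":0,"ay":0,"az":0,"x":0,"y":0,"z":0,"grip":0.65}
  ],
  "force": 15
}}

```text
time_s: 10.73
eef_pos: [0.5213, 0.1782, 0.1444]
eef_rot: [180.0, -0.0, -71.5]
ft_force: [-1.0, 0.2, -0.6]
grip_width: 0.618
```

Run:
```python
from h import *
s=imaging.read_camera("scene")
shift([.521,.178,.1445])
a=cv2.resize(s["pixels"][210:310,350:460,::-1],None,fx=6,fy=6,interpolation=2)[:600]
cv2.imwrite("pics/s10.png",np.clip(a.astype(float)*1.8,0,255).astype(np.uint8))
```

```text
t 10.7833 [0.5214 0.1782 0.1444] [ 1.7997e+02 -2.0000e-02 -7.1520e+01] grip 0.645 F [ 0.03  0.4  -0.65] J [ 19.  20. 107.  -0.  53.  90.] shift [ 0.1  0.4 -0.1]
```

View pics/s10.png

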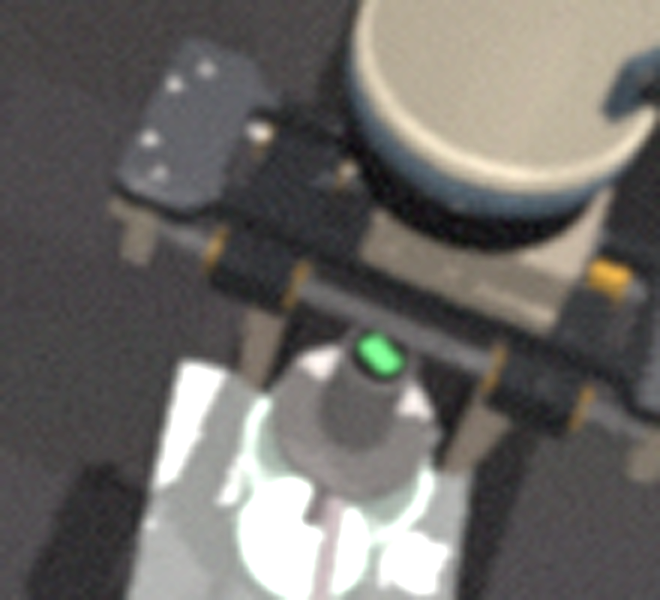

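Released: the thermometer stands by itself between the open fingers, its collar on the ring. Retreating straight up.

Request:
{"name": "carry_out", "arguments": {
  "series": [
    {"ax":0,"ay":0,"az":0,"x":0,"y":0,"z":-10,"grip":0.65},
    {"ax":0,"ay":0,"az":0,"x":0,"y":0,"z":-25,"grip":0.65},
    {"ax":0,"ay":0,"az":0,"x":0,"y":0,"z":-45,"grip":0.65},
    {"ax":0,"ay":0,"az":0,"x":0,"y":0,"z":-70,"grip":0.65},
    {"ax":0,"ay":0,"az":0,"x":0,"y":0,"z":-95,"grip":0.65},
    {"ax":0,"ay":0,"az":0,"x":0,"y":0,"z":-120,"grip":0.65},
    {"ax":0,"ay":0,"az":0,"x":0,"y":0,"z":-145,"grip":0.65},
    {"ax":0,"ay":0,"az":0,"x":0,"y":40,"z":-160,"grip":0.65},
    {"ax":0,"ay":0,"az":0,"x":0,"y":75,"z":-160,"grip":0.65},
    {"ax":0,"ay":0,"az":0,"x":0,"y":110,"z":-160,"grip":0.65},
    {"ax":0,"ay":0,"az":0,"x":0,"y":130,"z":-160,"grip":0.65},
    {"ax":0,"ay":0,"az":0,"x":0,"y":130,"z":-160,"grip":0.65}
  ],
  "force": 15
}}

```text
time_s: 11.78
eef_pos: [0.3947, 0.1359, 0.3052]
eef_rot: [179.9, -0.0, -71.5]
ft_force: [0.1, -0.1, 0.5]
grip_width: 0.652
```

Run:
```python
from h import *
s=imaging.read_camera("scene");t=imaging.read_camera("top")
shift([.521,.178,.1445])
for c,n in((s,"s"),(t,"t")):print(n,"top",proj(c,[.521,.178,.169]),"collar",proj(c,[.521,.178,.117]))
for tt in ("thermometer_grip","stirrer_grip","sampler_grip"):
  for c in("scene","top"): print(tt,c,[(round(d["p"],2),round(d["position"][0]*640,1),round(d["position"][1]*400,1)) for d in imaging.place_of(tt,c)])
cv2.imwrite("pics/s11.png",s["pixels"][:,:,::-1])
a=cv2.resize(s["pixels"][240:340,350:460,::-1],None,fx=6,fy=6,interpolation=2)
cv2.imwrite("pics/s12.png",a);cv2.imwrite("pics/t11.png",t["pixels"][:,:,::-1])
```

```text
t 11.8833 [0.3983 0.1371 0.3056] [-1.799e+02 -2.000e-02 -7.152e+01] grip 0.651 F [ 0.24 -0.22  0.52] J [ 19.  -3. 112.  -0.  71.  90.] shift [ 1.000e-01 -1.290e+02  1.613e+02]
s top [412.56985749 268.69651847] collar [407.82904081 279.84120014]
t top [204.48614011 194.05174353] collar [210.38070412 197.37715146]
thermometer_grip scene [(0.84, 267.1, 126.3), (0.74, 286.8, 182.5), (0.69, 290.2, 167.3), (0.62, 257.3, 201.1), (0.61, 410.0, 274.3), (0.53, 343.6, 145.0)]
thermometer_grip top [(0.95, 393.4, 301.2), (0.83, 204.0, 193.6), (0.79, 481.9, 252.5), (0.79, 408.2, 236.7), (0.68, 387.1, 173.2)]
stirrer_grip scene [(0.65, 311.4, 213.8)]
stirrer_grip top [(0.9, 320.6, 179.4)]
sampler_grip scene [(0.75, 287.4, 183.8)]
sampler_grip top [(0.72, 360.2, 187.5)]
```

View pics/s11.png

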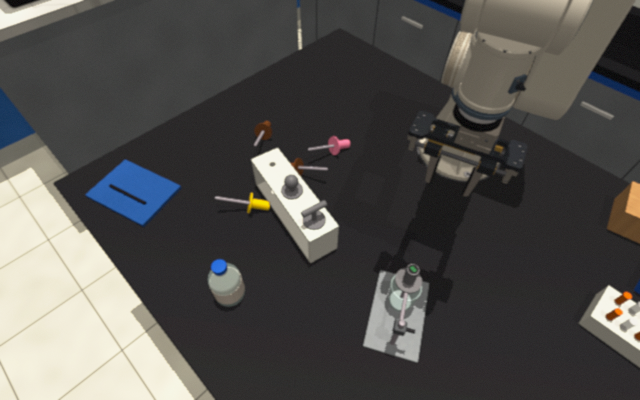

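View pics/s12.png

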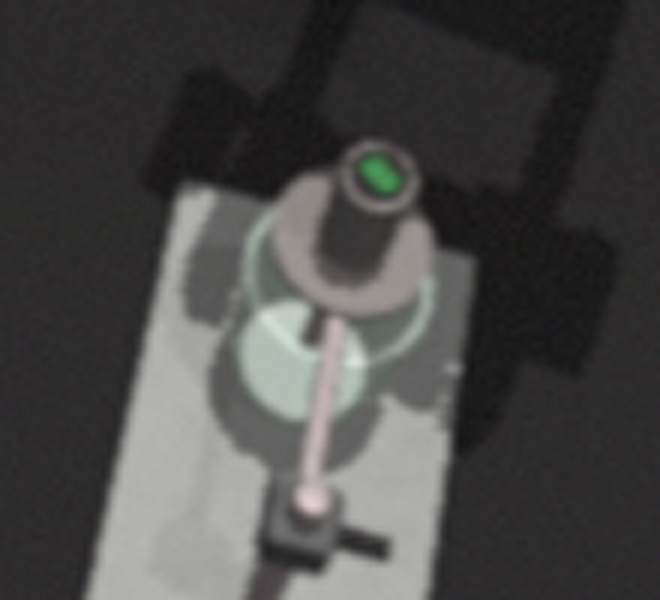

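View pics/t11.png

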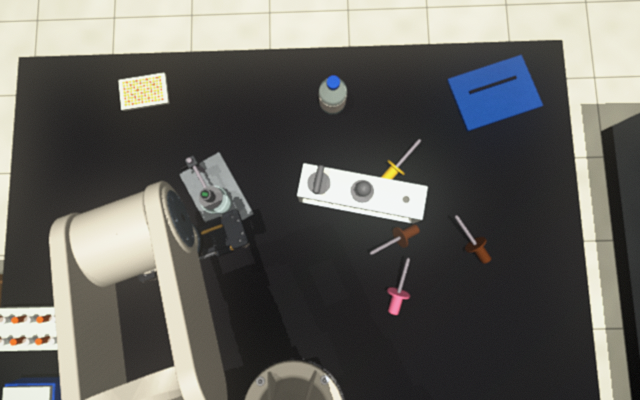

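The thermometer hangs upright in the eye. Its top is at scene (413,268.5), against (412.6,268.7) predicted for seated and upright. The stirrer and sampler are in their places, and the arm is clear. Handing in.

```bash
python3 -c "
from station import robot
print(robot.job_done())"
```

```text
the job is handed in; nothing more can be done
None
```

The thermometer now hangs in the eye with its collar on the ring, and I handed the job in at about 12 s; no verdict was reported.

- **Placing:** I gripped the barrel in the rack, lifted it clear and carried it over the sampler and stirrer. I then lowered the stem through the eye until the collar touched. Contact came at TCP height 0.1445 m, as predicted, with about 12 N. I took the pressure off before opening the fingers, so nothing was dropped, and then backed the arm away.
- **Last checks on the thermometer:** its top showed within about 0.5 px of where a seated, upright thermometer should be in the scene picture. The wrist force was near zero and the gripper is well clear.
- **Stirrer and sampler:** both still hang in the rack. The networks' positions for them differ from the start by up to about 4 px (10 mm at most), which looks like detection scatter.
- **Disagreements:** the first move call was refused as "invalid input", and the same kind of call went through with all fields filled in. The network's first guess for the eye was about 5 mm off my own reading of the pictures, so I used mine.
- **Look-alikes:** the brown, pink and yellow ones toppled over soon after the start without my touching them. They all remain on the bench.

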